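Moisture reading with a sprung probe on a sloping sample

TASK

Take a moisture reading of the pine sample: turn the dial on the meter clockwise until its pointer stands at the long index line, then lift the cordless probe out of its dock and bring its tip down inside the pencilled ring (not the cross) on the sloping top of the sample. Hold the probe square to that sloping face and press lightly, until the sprung tip is pushed about half-way in and not to its stop. The job finishes while the gripper still holds the probe there, pressing steadily.

Things in the scene. Friction and masses are not known exactly. Their poses are not given: they have to be found in the camera images.
- meter: Grey meter case, fixed, 84 x 124 x 32 mm high, flat on the table; origin at the centre of its underside, z up. The dial's axis stands at (0, 26) mm from the origin; a dark screen covers the -y half. Round the dial are short dark ticks and one long index line, which runs along the meter's own +x from the dial's axis.
- dial_grip (a point): Point on the dial's axis in its bar grip, 54 mm above the table, turning with the dial. The black bar is 38 mm long, 12 wide, 29 high (37 to 66 mm above the table) on a black disc of 44 mm diameter. A white line on the top and end of one half of the bar is the pointer; it lies +1.1 rad (counter-clockwise from above) from this point's own x axis. z is up.
- dial (a joint): Dial angle in rad, 0 to 2.0, growing clockwise seen from above. At 1.1 the pointer stands at the long index line; it starts between 0 and 0.4, so it has to be turned 0.7 to 1.1 rad clockwise. It stays where it is left (friction torque 0.05 N m).
- dock: Fixed dock, 66 mm square at the foot, 58 mm square above, 63 mm high; origin at the centre of its underside. The probe stands upright in its middle, 18 mm of the square grip sunk in a square hole with 1 mm play on each side; lift it straight up at least 60 mm to clear it.
- probe_grip (a point): Point on the axis of the loose upright probe (pen-like, 122 mm long, 0.13 kg), 98 mm above its resting tip, in a grey square grip 24 x 24 mm (faces square to this point's x and y) that runs 38 to 118 mm above the tip; steel nose below it. z points along the probe, away from the tip. In the dock this point stands 105 mm above the table, the grip free from 63 to 125 mm.
- probe_tip (a point): Very end of the probe's sprung tip, a round-ended steel pin of 6 mm diameter that stands 9 mm out of the nose. It can be pushed in up to 9 mm; then the nose itself touches the face (the stop).
- plunger (a joint): How far the sprung tip is pushed in, m, 0 (out) upward. The spring gives 1.2 N at 0 and 0.4 N more per mm: 3 N at 4.5 mm.
- stand: Fixed plywood stand, foot 98 x 165 mm, that carries the pine sample (58 x 145 x 38 mm) on a 15 degree slope: the sample's top rises along the stand's own +x, so it faces up and toward the stand's -x. Origin at the centre of the underside, z up. The middle of the sample's top lies 11 mm along -x and 82 mm above the origin.
- ring_mark: Pencilled ring of 14 mm diameter on the sample's sloping top, the spot to be probed; origin at the ring's centre on the surface, z square to the sloping face (outward), x up the slope. It lies 25 to 45 mm to one or the other side of the sample's middle.
- cross_mark: Pencilled diagonal cross, 16 mm long strokes, on the other half of the same face; an old mark, not the spot wanted.
Not all that is in view belongs to the job. Leave any purple look-alike of the dock alone.

How it is judged:
By the outcome, as a careful person would: the job done as asked, in the order asked, and still so for the second after the job is handed in, while the arm keeps its last pose, push and grip.
It also fails if it takes over 50 s, if anything falls off the work surface, if the arm or the gripper's body presses on something with over 40 N, if the wrist force passes 120 N, or if a joint passes its speed limit or range.

ROBOT

A 6-joint arm with a two-finger parallel gripper is mounted at the origin on a cart in front of the work surface, level with it; the furniture and walls round the work are solid. World frame = base frame: x ahead of the robot, y to its left, z up, the work surface at z = 0. Lengths are in m, angles in rad, forces in N, time in s.
With the tool pointing down it reaches from about 0.3 to 0.875 m from the base axis. Payload 6.4 kg.
Tool frame: the origin (TCP) lies at the very end of the fingers, on their centre line; the grasp point (between the pads) lies 19 mm behind it; z points along the fingers, x is the direction in which the jaws open and shut, and the axes are right-handed (so a half turn about z gives the same grasp; the last joint's range is limited). The gripper opens to 85 mm and grips with 20 to 120 N. Pads are 22 mm wide; open, the fingers measure 114 mm over their backs; the gripper's body (76 mm by 85 mm) begins 54 mm behind the grasp point. The pads swing forward as they close: fully open they stand 13 mm farther back than shut.
Start: joints at [-1.551, 0.181, 1.607, -0, 1.354, -0.206], TCP at [0.129, -0.56, 0.231] pointing down, gripper open.
Joint ranges: [-2.99, 2.99], [-0.89, 2.07], [0.3, 2.58], [-1.14, 4.28], [0, 2.63], [-3.12, 3.12]. Speed limits (rad/s): [2.57, 2.57, 3.01, 3.14, 3.14, 3.14].

INTERFACE

Orientations are given as a rotation vector (axis times angle).
In Python, from station import r gives the robot as it stands. Calls block until the motion is done:
- r.move_pose(position, orientation): joint-space move of the TCP to a pose.
- r.move_l(position, rot=None, v=0.15, contact_N=None): straight line of the TCP; rot=None keeps the orientation; v is the mean speed in m/s. With contact_N (N) it stops when the force on the tool has changed by that much, and returns True; else False.
- r.movej(angles): joint-space move.
- r.move_gripper(opening, f_grip=None): finger opening in m; f_grip is the grip in N (None keeps the last); returns when the fingers have stopped.
- r.dwell(seconds).
- r.ik(position, orientation): joint angles nearest the present ones, or None.
- r.get_image(name): name is "side" or "top"; returns a dict with "frame" (420x560x3 uint8, red, green, blue), "z_map" (420x560 float32, m along the optical axis (not along the pixel's ray), 0 where there is no reading), "mtx" (3x3 intrinsics, pixels), "xyz" and "orientation" of the camera in the world. Camera axes: x right, y down, z forward; pixel columns grow to the right and rows downward; lengths in m; the calibration is good to about 2 mm. A picture is of the moment at which its call begins.
A pose or a line that the arm cannot do raises r.Unreachable and nothing moves.
- r.hand_in(): hands the job in, once; it reports no verdict.
Trained networks look in a picture, given as the dict that the camera call returned (one of the last four; its "shot" number tells which), for a name from the list of things; names that differ only in an ending like _2 or _b are one class to them, and where a whole thing is asked for, a point or a joint stands for the part that bears it (a point fixed in the world has none). Each returns a list of dicts, best first, with "score" (0 to 1); they miss things now and then, are a little off and sometimes report something else, mostly with a low value. They report only what shows in the picture. A call takes as long as a camera call. They do not tell look-alikes from the thing itself.
- r.look_for(target, picture): "extent" ([centre column, centre row, width, height] in pixels, round what is visible of it).
- r.place_of(target, picture): "uv" ([column, row] in pixels: a listed point, or the origin of a listed thing).
Readings, each from a call of its own:
- r.current_time(): time.
- r.current_joints(): joint angles.
- r.current_joint_vel(): joint speeds.
- r.current_joint_torque(): joint torques, N m.
- r.current_tool_pos(): TCP position.
- r.current_tool_rot(): TCP orientation.
- r.current_contact_force(): force on the tool from outside, world axes, zero at the start.
- r.current_wrist_torque(): the same for the moment, N m.
- r.current_grip_width(): finger opening in m.
Only numpy, scipy, OpenCV 4.12 (cv2) and the standard library are available. Lean on these libraries where they do the work, as an engineer would, in place of code of your own. Each camera call takes 0.05 s, during which the arm holds its last target.

## Working session

There is one attempt and no reset: what is moved stays moved. The work goes in short steps, each a Python script; the robot and the scene stay as the last script left them, time stands still between calls to the robot, and variables do not carry over. Pictures are saved under pics/ and viewed, and the job is handed in when it is done.

```bash
mkdir -p pics; ls
cat > h.py <<'E'
import numpy as np, cv2
from scipy.spatial.transform import Rotation as R
from station import r
def camR(im):
    o=np.array(im["orientation"],float)
    return R.from_rotvec(o).as_matrix() if o.size==3 else o.reshape(3,3)
def ray(im,uv):
    K=np.array(im["mtx"]); d=np.linalg.solve(K,[uv[0],uv[1],1.0]); return np.array(im["xyz"]),camR(im)@d
def at_z(im,uv,z):
    o,d=ray(im,uv); return o+d*(z-o[2])/d[2]
def at_depth(im,uv,w=2):
    u,v=int(round(uv[0])),int(round(uv[1])); p=im["z_map"][max(0,v-w):v+w+1,max(0,u-w):u+w+1]; p=p[p>0]
    o,d=ray(im,uv); return o+d*np.median(p)
def proj(im,p):
    q=camR(im).T@(np.array(p)-np.array(im["xyz"])); q=np.array(im["mtx"])@q; return q[:2]/q[2]
def cloud(im):
    H,W=im["z_map"].shape; u,v=np.meshgrid(np.arange(W),np.arange(H)); K=np.array(im["mtx"])
    d=np.stack([u,v,np.ones_like(u)],-1)@np.linalg.inv(K).T*im["z_map"][...,None]
    return d@camR(im).T+np.array(im["xyz"])
def save(im,name,box=None,s=1):
    f=im["frame"]
    if box: f=f[box[1]:box[3],box[0]:box[2]]
    cv2.imwrite("pics/"+name,cv2.resize(f[...,::-1],None,fx=s,fy=s,interpolation=cv2.INTER_CUBIC))
E
python3 - <<'E'
from h import *
for n in ("top","side"):
    im=r.get_image(n); save(im,n+"0.png"); print(n,im["xyz"],im["orientation"])
    np.save(n+"0.npy",im,allow_pickle=True)
    for t in ("meter","dial","dock","probe_grip","stand"):
        print(t,[(np.round(d["extent"]).astype(int).tolist(),round(d["score"],2)) for d in r.look_for(t,im)][:4])
    for t in ("meter","dial_grip","dock","probe_grip","probe_tip","stand","ring_mark","cross_mark"):
        print(t,[(np.round(d["uv"],1).tolist(),round(d["score"],2)) for d in r.place_of(t,im)][:4])
print(r.current_time())
E
```

```text
pics
top [ 0.35495309 -0.01832409  1.1476654 ] [-2.12078739  2.12524736 -0.18012573]
meter [([421, 243, 55, 41], 0.58)]
dial [([412, 243, 22, 21], 0.73)]
dock [([216, 144, 34, 36], 0.67), ([239, 241, 33, 33], 0.58)]
probe_grip [([238, 238, 12, 16], 0.47)]
stand [([154, 198, 78, 57], 0.57)]
meter [([418.9, 241.8], 0.64)]
dial_grip [([411.3, 239.5], 0.63)]
dock [([215.7, 147.6], 0.88), ([238.8, 241.1], 0.69)]
probe_grip [([234.6, 236.8], 0.66)]
probe_tip []
stand [([159.2, 196.8], 0.88)]
ring_mark []
cross_mark [([239.0, 237.7], 0.74)]
side [ 0.42057316 -0.4979718   0.89469459] [-2.56108837  0.35410416 -0.11627715]
meter [([268, 386, 59, 68], 0.59)]
dial [([265, 374, 22, 25], 0.94)]
dock [([307, 162, 35, 40], 0.8), ([223, 205, 39, 42], 0.79)]
probe_grip [([220, 190, 13, 24], 0.71)]
stand [([245, 131, 32, 70], 0.93)]
meter []
dial_grip [([264.1, 374.0], 0.73)]
dock [([222.9, 212.3], 0.7), ([304.9, 168.4], 0.68)]
probe_grip [([216.8, 185.7], 0.51)]
probe_tip []
stand [([247.9, 140.3], 0.71)]
ring_mark []
cross_mark []
1.4
```

View pics/top0.png

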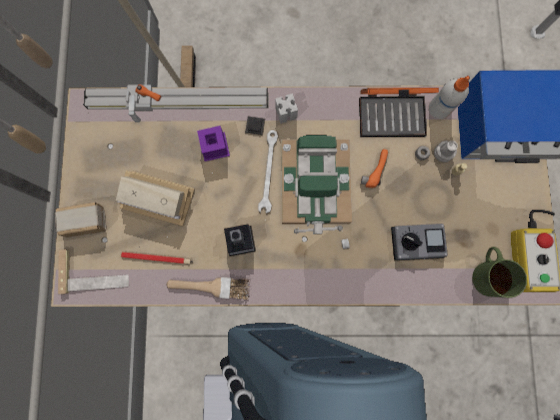

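View pics/side0.png

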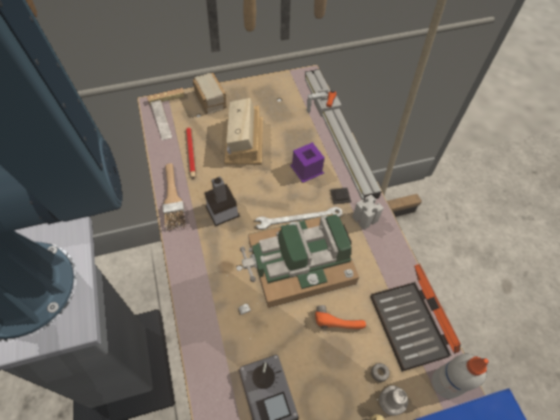

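Run:
```python
from h import *
T=np.load("top0.npy",allow_pickle=True).item(); S=np.load("side0.npy",allow_pickle=True).item()
a=T["frame"]; b=S["frame"]
def c(f,x0,y0,x1,y1): return cv2.resize(f[y0:y1,x0:x1,::-1],(390,290),interpolation=cv2.INTER_CUBIC)
cv2.imwrite("pics/crops.png",np.vstack([np.hstack([c(a,385,215,457,269),c(b,225,345,310,408)]),np.hstack([c(a,105,160,205,234),c(b,195,90,335,194)])]))
```

```text
(no output)
```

View pics/crops.png

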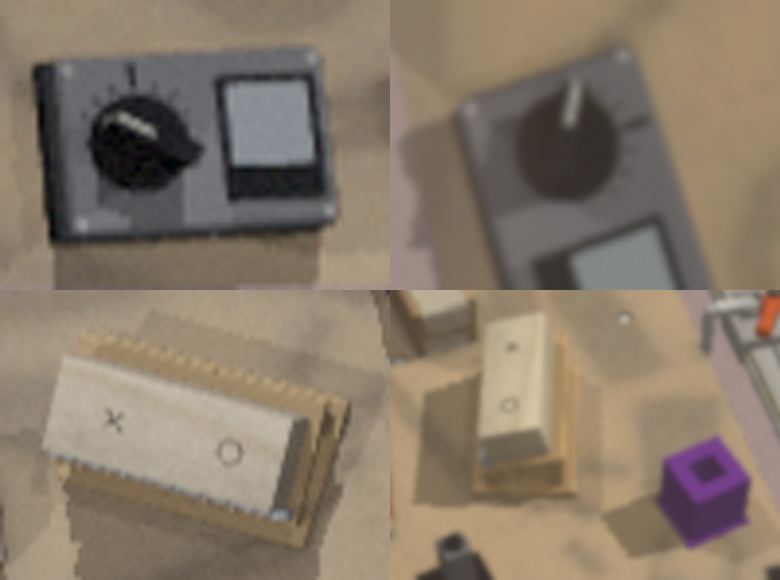

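The top view shows:
- **Meter:** at (420,242). The dial is at (411,241), with the white pointer to the upper left and the index line pointing up at (409,229).
- **Black dock with the probe:** at (239,240).
- **Purple look-alike dock, empty:** at (213,143).
- **Sample stand:** at (155,198), with the ring at (164,201) and the cross at (134,193).
- **Small wooden block:** at (80,219), which is not the sample.

I choose the black dock at (239,240) because it holds the probe, and the ring at (164,201).

Run:
```python
from h import *
T=np.load("top0.npy",allow_pickle=True).item(); S=np.load("side0.npy",allow_pickle=True).item()
print(T["mtx"],S["mtx"])
print("table",[at_depth(T,p)[2] for p in [(340,240),(200,200),(110,146)]],[at_depth(S,p)[2] for p in [(280,190),(210,300)]])
def rect(pts):
    p=(pts[:,:2]*1000).astype(np.float32); (c,s,a)=cv2.minAreaRect(p); return np.array(c)/1000,s,a
for n,I in(("T",T),("S",S)):
    C=cloud(I)
    print(n,"uv->ring", )
    def sel(c,rad,z0,z1):
        d=np.hypot(C[...,0]-c[0],C[...,1]-c[1]); m=(d<rad)&(C[...,2]>z0)&(C[...,2]<z1)&(I["z_map"]>0); return C[m]
    m0=at_z(T,(420,242),.032)[:2]; q=sel(m0,.09,.026,.038); print("meter",rect(q),len(q),q[:,2].mean())
    q=sel(m0,.09,.058,.075); print("bar",rect(q),len(q),q[:,2].mean())
    d0=at_z(T,(239,240),.06)[:2]; q=sel(d0,.06,.055,.068); print("dock",rect(q),len(q))
    q=sel(d0,.06,.117,.135); print("probe",rect(q),q.mean(0),len(q)); q=sel(d0,.06,.08,.135); print("probe",rect(q),len(q))
    s0=at_z(T,(155,198),.08)[:2]; q=sel(s0,.12,.05,.12)
    # ransac plane tilt ~15
    rng=np.random.default_rng(0); best=(0,)
    for k in range(3000):
        a,b,c=q[rng.choice(len(q),3,False)]; nn=np.cross(b-a,c-a); l=np.linalg.norm(nn)
        if l<1e-7: continue
        nn/=l; nn*=np.sign(nn[2]); 
        if not .94<nn[2]<.985: continue
        i=np.abs((q-a)@nn)<.002
        if i.sum()>best[0]: best=(i.sum(),i)
    w=q[best[1]]; c=w.mean(0); nn=np.linalg.svd(w-c)[2][2]; nn*=np.sign(nn[2]); print("plane",c,nn,np.degrees(np.arccos(nn[2])),best[0])
    for nm,uv in (("ring",(163.7,201.5) if n=="T" else (195+509/390*140-140*0,0)),):
        pass
    uvs={"T":[(163.7,201.5),(134,193.3)],"S":[(195+119*140/390,90+115*104/290),(195+122*140/390,90+57*104/290)]}[n]
    for uv in uvs:
        o,d=ray(I,uv); print(uv,o+d*(((c-o)@nn)/(d@nn)))
    e1=np.cross(nn,[0,0,1]);e1/=np.linalg.norm(e1);e2=np.cross(nn,e1); P=np.c_[(w-c)@e1,(w-c)@e2]
    rc=rect(P); print("face",rc,"centre",c+rc[0][0]*e1+rc[0][1]*e2, "e1",e1)
```

```text
[[468.38119855   0.         274.3398531 ]
 [  0.         468.38119855 201.00888553]
 [  0.           0.           1.        ]] [[430.99287777   0.         272.29737852]
 [  0.         430.99287777 212.66281285]
 [  0.           0.           1.        ]]
table [np.float64(0.000557077057753208), np.float64(-0.0010102902823729831), np.float64(-0.0041247811143139135)] [np.float64(0.00011157376980708289), np.float64(0.00037440596266957726)]
T uv->ring
meter (array([ 0.45897913, -0.35509683]), (79.86186981201172, 120.3675308227539), 2.9176414012908936) 1484 0.03215271980142323
bar (array([ 0.45723679, -0.32942838]), (37.58875274658203, 11.779115676879883), 62.280029296875) 95 0.06507894412666568
dock (array([0.46376834, 0.07739095]), (58.39960861206055, 58.15315246582031), 10.72045612335205) 462
probe (array([0.46372382, 0.07742975]), (23.891754150390625, 24.230180740356445), 9.918697357177734) [0.46335626 0.07705672 0.12579636] 121
probe (array([0.46325446, 0.07730853]), (25.031192779541016, 24.26265525817871), 10.530607223510742) 151
plane [0.55893521 0.28641256 0.08123791] [-0.25113106 
[... 684 characters left out ...]
81997680664) 409
probe (array([0.46638773, 0.07604157]), (23.067516326904297, 24.224218368530273), 11.351065635681152) [0.46648801 0.07309397 0.12553533] 114
probe (array([0.46606958, 0.07507082]), (24.171239852905273, 25.297828674316406), 13.390962600708008) 232
plane [0.56178458 0.28279103 0.08205253] [-0.24612032  0.07018358  0.96669491] 14.828789729678945 747
(237.71794871794873, 131.24137931034483) [0.55100478 0.24700641 0.08190602]
(238.7948717948718, 110.44137931034483) [0.57070314 0.31717966 0.08182653]
face (array([0.00279142, 0.00019522]), (147.40089416503906, 58.56711196899414), 0.10194581747055054) centre [0.56236859 0.2855272  0.08200257] e1 [ 0.27422794  0.96166472 -0.        ]
```

```bash
cat >> h.py <<'E'
def down(phi):
    c,s=np.cos(phi),np.sin(phi); return R.from_matrix(np.array([[c,s,0],[s,-c,0],[0,0,-1.]])).as_rotvec()
DIAL=np.array([.4587,-.3299]); DOCK=np.array([.4650,.0766])
E
python3 - <<'E'
from h import *
b=np.radians(62.4)
for k in (-1,1):
    phi=b+k*np.pi/2
    q=r.ik([*DIAL,.041],down(phi)); q2=r.ik([*DIAL,.041],down(phi-1.04)); print(k,np.round(q,3),np.round(q2,3))
E
```

```text
-1 [-0.834  0.403  1.756 -0.     0.983 -0.352] [-0.834  0.403  1.756 -0.     0.983  0.688]
1 [-0.834  0.403  1.756  0.     0.983  2.79 ] [-0.834  0.403  1.756 -0.     0.983 -2.453]
```

Run:
```python
from h import *
phi=np.radians(62.4-90); o=down(phi)
r.move_pose([*DIAL,.13],o)
r.move_gripper(.045,30)
r.move_l([*DIAL,.042],v=.12)
r.move_gripper(0.0,30); print("w",r.current_grip_width(),r.current_contact_force(),r.current_wrist_torque())
q=np.array(r.current_joints()); q[5]+=1.04; r.movej(q)
print(np.array(r.current_joints())-q,r.current_contact_force(),r.current_wrist_torque())
r.move_gripper(.045)
print(r.current_wrist_torque())
p=r.current_tool_pos(); r.move_l([p[0],p[1],.13],v=.15)
# clear the view
q=np.array(r.current_joints()); q[0]+=.5; r.movej(q)
T=r.get_image("top");S=r.get_image("side"); np.save("top1.npy",T,allow_pickle=True);np.save("side1.npy",S,allow_pickle=True)
save(T,"top1.png",(370,200,470,275),6); save(T,"top1f.png"); print(r.current_time())
for n,I in(("T",T),("S",S)):
    C=cloud(I); 
    d=np.hypot(C[...,0]-.46,C[...,1]+.3555)
    for a,z0,z1 in (("m",.026,.038),("bar",.058,.075)):
        m=(d<.09)&(C[...,2]>z0)&(C[...,2]<z1)&(I["z_map"]>0); print(n,a,m.sum(),cv2.minAreaRect((C[m][:,:2]*1000).astype(np.float32)) if m.sum()>5 else None)
```

```text
w 0.011584008735436016 [-0.07052852  0.09046435  4.84594243] [ 0.04719225 -0.09998044 -0.03700587]
[ 0.00027529 -0.00055716  0.00079897  0.00026155  0.00208285  0.00026498] [-2.42501888  3.70293529  5.20190663] [ 0.53469175  0.32310551 -0.04924539]
[-0.00191802 -0.00491924  0.02485311]
8.0
T m 1485 ((458.97528076171875, -355.40093994140625), (79.94200897216797, 121.36063385009766), 2.8797097206115723)
T bar 93 ((457.7132263183594, -329.7109680175781), (35.458045959472656, 13.491899490356445), 3.378967046737671)
S m 2390 ((461.24755859375, -356.00439453125), (79.95401763916016, 120.03189086914062), 2.613642692565918)
S bar 152 ((460.1376037597656, -330.64031982421875), (37.92403030395508, 12.553771018981934), 2.2576115131378174)
```

View pics/top1.png

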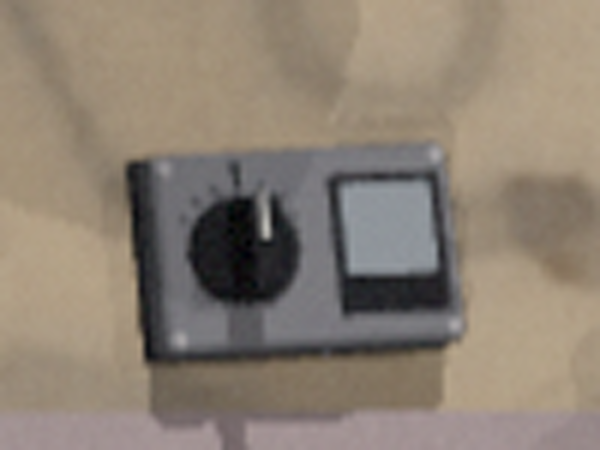

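The close crop shows the pointer at (265,215), parallel to the index line at (235,172). The sideways offset is parallax from the bar's height. The bar measures 2.8° and the meter 2.75°, so the dial is aligned. Next is the probe.

Run:
```python
from h import *
n=np.array([-.2486,.0741,0]); n[2]=np.sqrt(1-n@n); print(n,np.degrees(np.arccos(n[2])))
ring=np.array([.5494,.2479,.0816])
for deg in (10.6,100.6,-79.4,190.6):
    o=down(np.radians(deg)); q=r.ik([*DOCK,.086],o); 
    x=R.from_rotvec(o).as_matrix()
    # minimal rotation from down to -n
    z=np.array([0,0,-1.]); a=np.cross(z,-n); a=a/np.linalg.norm(a)*np.arccos(z@-n)
    o2=(R.from_rotvec(a)*R.from_rotvec(o)).as_rotvec()
    q2=r.ik(ring+n*(.079),o2); q3=r.ik(ring+n*.14,o2)
    print(deg,q is not None and np.round(q,2),q2 is not None and np.round(q2,2),q3 is not None)
```

```text
[-0.2486      0.0741      0.96576769] 15.03496754596257
10.6 [-0.09  0.14  1.98 -0.    1.02 -0.27] [ 0.33  0.17  1.8  -0.18  0.96  0.23] True
100.6 [-0.09  0.14  1.98 -0.    1.02 -1.85] [ 0.33  0.17  1.8  -0.18  0.96 -1.34] True
-79.4 [-0.09  0.14  1.98 -0.    1.02  1.3 ] [ 0.33  0.17  1.8  -0.18  0.96  1.8 ] True
190.6 [-0.09  0.14  1.98 -0.    1.02  2.87] [ 0.33  0.17  1.8  -0.18  0.96 -2.91] True
```

Run:
```python
from h import *
o=down(np.radians(10.6))
p=np.array(r.current_tool_pos()); r.move_l([p[0],p[1],.24],v=.25)
r.move_pose([*DOCK,.24],o)
r.move_gripper(.05)
r.move_l([*DOCK,.086],v=.15)
f0=np.array(r.current_contact_force())
r.move_gripper(0.0,60); print("w",r.current_grip_width(),r.current_contact_force(),r.current_wrist_torque())
r.move_l([*DOCK,.086+.12],v=.12)
print(f0,r.current_contact_force(),r.current_grip_width(),r.current_tool_pos())
S=r.get_image("side"); np.save("side2.npy",S,allow_pickle=True); save(S,"side2.png",(150,130,290,235),5)
T=r.get_image("top"); np.save("top2.npy",T,allow_pickle=True)
print(r.current_time(),r.place_of("probe_tip",S)[:2],proj(S,[*DOCK,.206-.079]))
```

```text
w 0.023364490117990636 [-0.78583321 -0.17316751  6.23816792] [-0.07101043  0.35253196 -0.01435965]
[ 0.1240266  -0.59559195  0.38162279] [-0.30510034  0.03297907 -1.30673364] 0.023669185104316 [0.46432829 0.07666733 0.20506047]
12.5 [] [216.56427711 180.49775824]
```

View pics/side2.png

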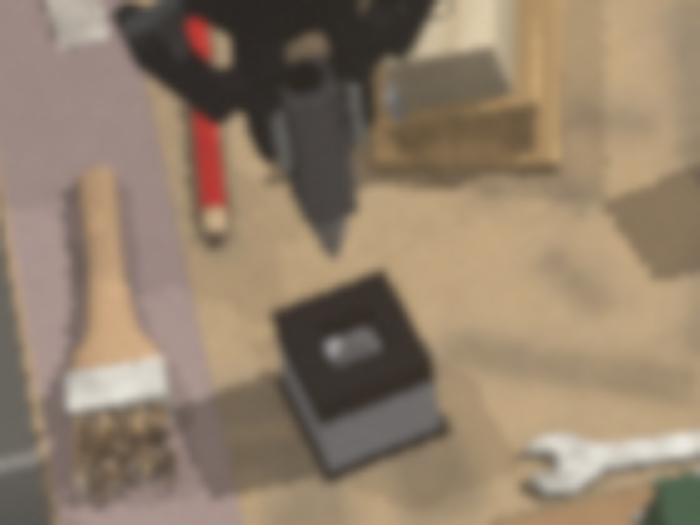

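The side view shows the probe held straight in the jaws, with its tip at about (217,181) against a predicted (216.6,180.5). It is clear of the dock. I'll bring it over the ring next.

```bash
cat >> h.py <<'E'
N=np.array([-.2486,.0741,0]); N[2]=np.sqrt(1-N@N); RING=np.array([.5494,.2479,.0816])
_z=np.array([0,0,-1.]); _a=np.cross(_z,-N); _a=_a/np.linalg.norm(_a)*np.arccos(_z@-N)
OP=(R.from_rotvec(_a)*R.from_rotvec(down(np.radians(10.6)))).as_rotvec()
E
python3 - <<'E'
from h import *
r.move_pose(RING+N*(.079+.05),OP)
r.move_l(RING+N*(.079+.008),OP,v=.06)
r.dwell(.3)
print(np.round(r.current_tool_pos()-RING-N*.087,4),np.degrees((R.from_rotvec(r.current_tool_rot())*R.from_rotvec(OP).inv()).magnitude()),r.current_contact_force())
S=r.get_image("side");T=r.get_image("top"); save(S,"side3.png",(190,70,290,145),8); save(T,"top3.png",(110,155,230,245),6)
for I in(S,T): print(proj(I,RING),proj(I,RING+N*.008),r.place_of("ring_mark",I)[:2],r.place_of("probe_tip",I)[:2])
np.save("side3.npy",S,allow_pickle=True);np.save("top3.npy",T,allow_pickle=True);print(r.current_time())
E
```

```text
[0.0001 0.0002 0.0004] 0.037942397548325235 [-0.46826359 -0.03416462 -0.99270855]
[237.02317041 131.19614299] [236.01452847 129.05317533] [] []
[164.12842543 200.81468233] [163.02512933 201.06565968] [] []
14.775
```

View pics/side3.png

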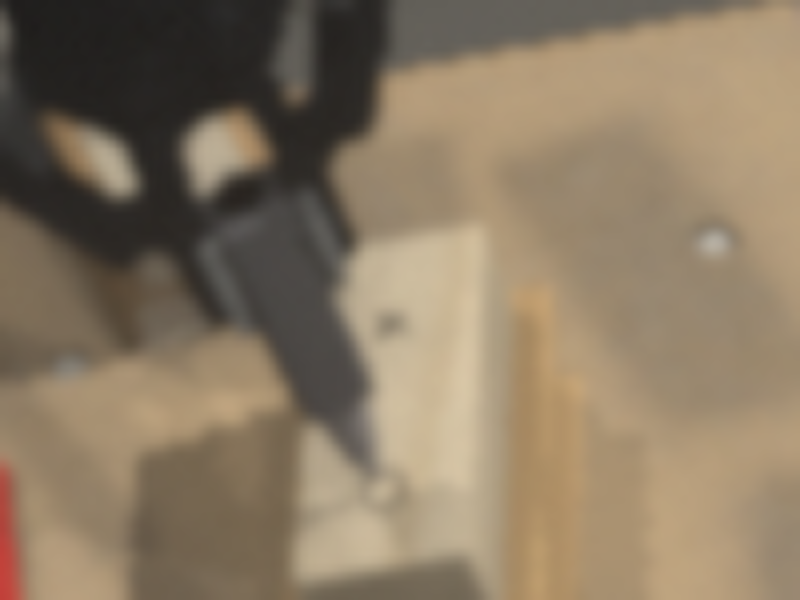

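View pics/top3.png

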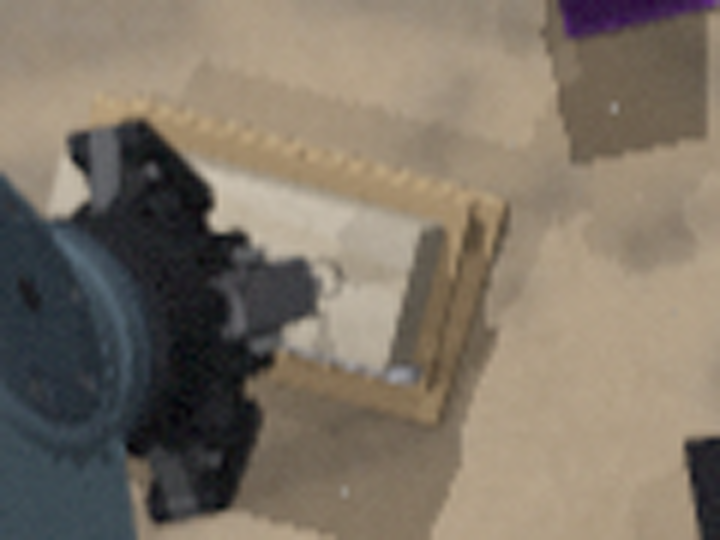

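The side crop shows the tip at (237.2,129.4) px, next to the ring centre at (237.8,131.2). At 8 mm of clearance it should appear at about (236.7,129.1), so it is within roughly 1 mm. The cross is the other mark, at (238.5,110). I'll press in steps and read the force at each.

Run:
```python
from h import *
def f():
    r.dwell(.2); a=[]
    for _ in range(5): a.append(r.current_contact_force()); r.dwell(.02)
    return np.mean(a,0)
f0=f(); print(f0,f0@N)
for h in np.arange(.006,-.0051,-.001):
    r.move_l(RING+N*(.079+h),OP,v=.02); d=f()-f0; p=(np.array(r.current_tool_pos())-RING)
    print(round(h*1000,1),"meas",np.round(p@N*1000-79,2),"fn",round(d@N,2),"lat",np.round(d-(d@N)*N,2))
    if d@N>2.75: break
print(r.current_time(),r.current_grip_width())
```

```text
[ 0.04690675  0.2789184  -1.25136917] -1.1995250784333418
6.0 meas 6.03 fn -0.07 lat [-0.01 -0.11  0.01]
5.0 meas 5.04 fn -0.07 lat [-0.1  -0.42  0.01]
4.0 meas 4.01 fn -0.53 lat [-0.04 -0.47  0.03]
3.0 meas 3.02 fn -0.01 lat [-0.24 -0.5  -0.02]
2.0 meas 2.01 fn -0.5 lat [ 0.14 -0.49  0.07]
1.0 meas 1.01 fn 0.01 lat [-0.07 -0.55  0.02]
0.0 meas 0.11 fn 1.33 lat [ 0.23 -0.35  0.08]
-1.0 meas -0.94 fn 1.69 lat [ 0.65 -0.21  0.18]
-2.0 meas -1.96 fn 2.09 lat [ 0.81 -0.09  0.22]
-3.0 meas -2.94 fn 2.62 lat [1.11 0.2  0.27]
-4.0 meas -3.94 fn 2.89 lat [1.55 0.52 0.36]
20.925 0.023400641342157007
```

Run:
```python
from h import *
r.move_l(RING+N*(.079-.0042),OP,v=.02); r.dwell(.3)
a=np.array([(r.dwell(.02),r.current_contact_force())[1] for _ in range(12)]).mean(0)-np.array([0.0,.0,-1.25]); print(a,a@N)
S=r.get_image("side");T=r.get_image("top"); np.save("side4.npy",S,allow_pickle=True)
f=S["frame"].copy(); c=cv2.resize(f[70:145,190:290,::-1],None,fx=8,fy=8,interpolation=cv2.INTER_CUBIC)
e=R.from_rotvec(OP).as_matrix()
tip=np.array(r.current_tool_pos())-N*.079
for s in (0.0, .034,.114):
  u=(proj(S,tip+N*s)-[190,70]+.5)*8; cv2.circle(c,tuple(int(x) for x in u),3,(0,0,255),-1)
cv2.imwrite("pics/side4.png",c); print(proj(S,RING),r.current_time())
# probe side faces in cloud: fit plane
for I in (S,T):
    C=cloud(I).reshape(-1,3); L=(C-tip)@e; h=(C-tip)@N
    m=(h>.045)&(h<.08)&(np.abs(L[:,0])<.016)&(np.abs(L[:,1])<.016)
    q=L[m]; print(m.sum(), q.mean(0) if m.sum() else 0)
    for ax in (0,1):
        for sg in (-1,1):
            k=np.abs(q[:,ax]-sg*.012)<.003
            if k.sum()>8: print("face",ax,sg,k.sum(),"offset mm",round(q[k,ax].mean()*1000,2),"tilt deg",np.round(np.degrees(np.arctan(np.polyfit(q[k,2],q[k,ax],1)[0])),2))
```

```text
[0.41553933 0.69139008 3.10553689] 2.9471561139130005
[237.02317041 131.19614299] 21.775
119 [-0.00018825  0.01080892 -0.0625457 ]
face 0 -1 19 offset mm -10.76 tilt deg 2.63
face 0 1 16 offset mm 10.88 tilt deg 1.12
face 1 1 109 offset mm 11.39 tilt deg 0.26
58 [-0.00216783  0.01022765 -0.06206275]
face 0 -1 12 offset mm -12.1 tilt deg -0.34
face 1 1 52 offset mm 10.55 tilt deg 0.4
```

View pics/side4.png

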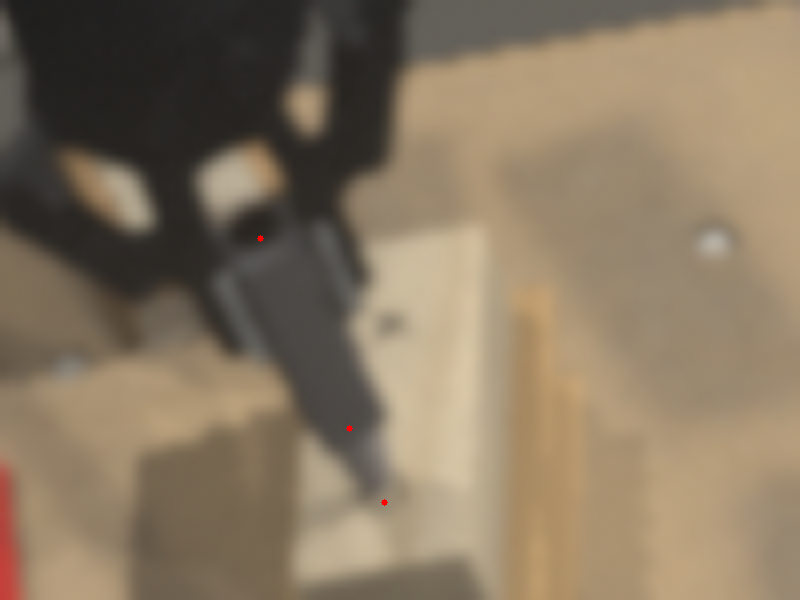

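The side crop shows the nose on the face at (380,490), covering the ring, with the probe axis along the predicted line. The fitted grip faces lean less than about 1° where enough points show. The normal force is 2.95 N, which means the tip is pushed in about 4.4 mm.

Run:
```python
from h import *
a=np.array([(r.dwell(.02),r.current_contact_force())[1] for _ in range(10)]).mean(0)-np.array([0.0,.0,-1.25]); print(a@N,r.current_time())
r.hand_in()
```

```text
2.714885395833265 21.9417
the job is handed in; nothing more can be done
```

I turned the dial to the index line, lifted the probe from the black dock, and pressed its tip square to the slope inside the ring. I handed the job in at 21.9 s with the gripper still holding the probe there. The hand-in reports no verdict.

- **Dial:** it was turned 1.04 rad clockwise. On average over both cameras, the pointer bar measured within about 0.1° of the meter's axis. The single-camera readings differed by about ±0.5°.
- **Position:** the tip was about 1 mm from the ring's centre while hovering 8 mm above the face. The two cameras disagreed by 2–3 mm in x, so I used their average. The ring is hidden under the probe at the end, so I could not confirm the final spot directly.
- **Squareness:** the probe faces with the most points leaned 0.3–0.4° from the slope's normal. Faces with only a few points gave up to 2.6°, which I took as noise.
- **Pressing:** the last two force readings were 2.95 N and 2.71 N, about 3.8–4.4 mm of push. The travel since contact gives about 4.5 mm. Half-way in is 4.5 mm.
- **Sideways force:** during the press steps it rose to about 1.6 N up the slope, and was lower at the final pose.

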